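Log the sealing die in use with a contact code reader

ROBOT

A 6-joint arm with a two-finger parallel gripper is mounted at the origin on the work surface. World frame = base frame: x ahead of the robot, y to its left, z up, the work surface at z = 0. Lengths are in m, angles in rad, forces in N, time in s.
With the tool pointing down it reaches from about 0.25 to 0.725 m from the base axis. Payload 4 kg.
Tool frame: the origin (TCP) lies between the finger pads; the fingertips stand 8 mm ahead of it and the grasp point (between the pads) lies 11 mm behind it; z points along the fingers, x is the direction in which the jaws open and shut, and the axes are right-handed (so a half turn about z gives the same grasp; the last joint's range is limited). The gripper opens to 85 mm and grips with 20 to 120 N. Pads are 22 mm wide; open, the fingers measure 114 mm over their backs; the gripper's body (76 mm by 85 mm) begins 54 mm behind the grasp point. The pads swing forward as they close: fully open they stand 13 mm farther back than shut.
Start: joints at [1.23, 0.241, 0.005, 1.335, 0, 1.571], TCP at [0.167, 0.471, 0.239] pointing down, gripper open.
Joint ranges: [-2.72, 2.72], [-1.05, 1.87], [-1.09, 1.28], [-1.99, 2.15], [-1.42, 1.44], [-3.14, 3.14]. Speed limits (rad/s): [2.79, 2.79, 3.14, 3.14, 3.14, 3.14].

INTERFACE

Orientations are given as a rotation vector (axis times angle).
In Python, from bench import env, get_image gives the robot as it stands.
- The arm moves only by the tool move_arm, never from a script. Its argument "targets" is a list of rows, each a list of 3 entries, a list of its own where there are three numbers: the shift along the tool's x, y, z in mm, then the turn, a rotation vector about the tool's x, y, z in rad, then the closure in counts, from 0 (fully open) to 255 (shut). In form: [[[x, y, z], [wx, wy, wz], fingers], ...]. A call has 1 to 5 rows; each row shifts and turns the commanded pose from where the row before left it, along the tool's axes as they then stand; what a row does not reach is not made up. A row lasts 1/10 s, in which the tool goes at most 50 mm and 8.59 degrees, less where a joint would pass 70% of its speed; a pose out of reach is approached as far as the arm can. A call is refused whole if a number of a shift passes 50 or a number of a turn 0.15, either way. A call with a gripper value outside its range is refused whole. The fingers move at their own pace and stop on an object; "newtons" is the grip in N (left out, the last holds). Time passes only in rows, so rows that do not move let the fingers close. It gives the time, the measured TCP pose, the force and the opening at its end, in the units of the state.
- env.get_state(): the state, without advancing time (a new reading comes with each control period).
- get_image(name): name is "scene" or "top" or "wrist"; returns a dict with "img" (420x560x3 uint8, blue, green, red), "camera_matrix" (3x3 intrinsics, pixels), "rvec" (rotation vector, rad) and "tvec" (3), from world to camera coordinates, as OpenCV has them. Camera axes: x right, y down, z forward; pixel columns grow to the right and rows downward; lengths in m; the calibration is good to about 2 mm. A picture is of the moment at which its call begins. There is no depth.
- env.hand_in(): hands the job in, once; it reports no verdict.
The state is a dict: "t": time; "joint_positions": joint angles; "qd": joint speeds; "joint_efforts": joint torques, N m; "tool_pos": TCP position; "tcp_rot": TCP orientation; "contact_force": force on the tool from outside, world axes, zero at the start; "wrist_torque": the same for the moment, N m; "gripper_width": finger opening in m.
Only numpy, scipy, OpenCV 4.12 (cv2) and the standard library are available. Lean on these libraries where they do the work, as an engineer would, in place of code of your own. Each camera call takes 0.05 s, during which the arm holds its last target. There are 200 camera calls.

TASK

Two sealing dies stand on the bench: one holds a tub that already has its lid on, the other an open, empty tub. Take the hand-held code reader out of its dock and press its sprung nose squarely and gently on the middle of the sloped code plate of the die with the lidded tub, so that the nose is about half-way in and not bottomed, and hold it still there for two seconds; then hang the reader back in its dock, upright and fully down, and let go. Do not touch the other die, and leave the tubs, bottle, screwdriver and parts bin where they are.

Things in the scene. Friction and masses are not known exactly. Their poses are not given: they have to be found in the camera images.
- reader: grey hand-held code reader, 240 g, hanging nose down in the dock. Origin: centre of the nose's tip, z from nose along the body. From the tip: black hood, diameter 28 mm, to 14 mm; barrel, diameter 34, to 50 mm; collar, diameter 56, to 56 mm; grip to 128 mm with flat sides 34 mm apart along x, 30 along y; window on top to 132 mm. Grip it about 95 mm from the tip. Reads at any roll about z
- hood (a joint): how far the sprung hood at the reader's nose is pressed in (m): 0 out, 0.010 bottomed. The spring takes 1 N to start and 1 N more for each mm
- hood_tip (a point): centre of the hood's end face, moves in with the hood; it is at the reader's origin when the hood is out
- die_A: first of two like sealing dies: fixed metal block on a foot 180 x 120 x 14 mm; origin: centre of the underside, z up. Nest for a loose round tub on its block (84 x 100 mm, top at z = 90 mm, centred 46 mm to +x; four 8 mm brass pins, 14 mm high, round the tub). On the -x half: the sloped code plate (see mount). Which die holds which tub changes
- die_B: second of two like sealing dies: fixed metal block on a foot 180 x 120 x 14 mm; origin: centre of the underside, z up. Nest for a loose round tub on its block (84 x 100 mm, top at z = 90 mm, centred 46 mm to +x; four 8 mm brass pins, 14 mm high, round the tub). On the -x half: the sloped code plate (see mount). Which die holds which tub changes
- mount_A: dark square mount 64 x 64 x 8 mm on die A; origin: centre of its upper face (die x -45, z 85 mm); z: outward normal, 0.42 rad from vertical towards the die's -x. Before it stands the white code plate, 54 x 54 mm, parallel, centred on this z axis; its outer face is 4 to 28 mm from the mount's face, different every time and not measured. It is firm
- mount_B: dark square mount 64 x 64 x 8 mm on die B; origin: centre of its upper face (die x -45, z 85 mm); z: outward normal, 0.42 rad from vertical towards the die's -x. Before it stands the white code plate, 54 x 54 mm, parallel, centred on this z axis; its outer face is 4 to 28 mm from the mount's face, different every time and not measured. It is firm
- tub_lidded: white plastic tub with a domed lid on, diameter 66 mm, 53 mm high, standing loose in the nest of one of the dies; origin: centre of the underside
- tub_open: white plastic tub without a lid, empty, mouth diameter 62 mm, 40 mm high, standing loose in the nest of the other die; origin: centre of the underside
- dock: fixed dock for the reader: foot 100 x 90 x 8 mm with a grey square socket on it, 59 mm outside, 43 mm inside, rim at z = 60 mm; the reader's collar rests on the rim, its nose hangs 10 mm above the bench. Origin: centre of the underside
- dock_mouth (a point): centre of the dock's mouth, at the rim's height (60 mm above the bench)
- wipe_bottle: bystander: bottle, diameter 56 mm, 130 mm high, beyond the dies; origin: centre of the underside
- driver: bystander: screwdriver lying on the bench before the dies; origin on the bench under its middle
- parts_bin: bystander: green plastic bin with some loose lids, 100 x 180 x 60 mm, beyond the dies; origin: centre of the underside
Things that resemble listed ones, but are neither listed nor needed, are in the scene too. Leave any pink or purple look-alike of the die_A alone.

How it is judged:
By the outcome, as a careful person would: the job done as asked, in the order asked, and still so for the second after the job is handed in, with the robot touching nothing.
It also fails if it takes over 64 s, if anything falls off the work surface, if the arm or the gripper's body presses on something with over 40 N, if the wrist force passes 120 N, or if a joint passes its speed limit or range.

## Working session

There is one attempt and no reset: what is moved stays moved. The work goes in short steps, Python scripts to look and compute and a tool call to move; the robot and the scene stay as the last step left them, time stands still between calls to the robot, and variables do not carry over. Pictures are saved under pics/ and viewed, about 8 in all and at most 12, crops included, and the job is handed in when it is done.

Besides the shell and the picture viewer there is one more tool, called as name(argument=value, ...) on one line, values as JSON. move_arm: Moves the arm, as the interface text tells. Its arguments: {"type":"object","properties":{"targets":{"type":"array"},"newtons":{"type":"number"}},"required":["targets"]}

```bash
ls; mkdir -p pics; cat > h.py <<'E'
import numpy as np, cv2
from scipy.spatial.transform import Rotation as R
from bench import env, get_image
def cam(n):
    d=get_image(n); return d
def proj(d,P):
    return cv2.projectPoints(np.array(P,float).reshape(-1,3),np.array(d['rvec'],float),np.array(d['tvec'],float),np.array(d['camera_matrix'],float),None)[0].reshape(-1,2)
def ray(d,uv):
    Rm=cv2.Rodrigues(np.array(d['rvec'],float))[0];K=np.array(d['camera_matrix'],float);t=np.array(d['tvec'],float).ravel()
    return -Rm.T@t, Rm.T@np.linalg.solve(K,[uv[0],uv[1],1.])
def onz(d,uv,z):
    o,v=ray(d,uv); return o+v*(z-o[2])/v[2]
E
python3 - <<'E'
from h import *
import pickle
for n in('scene','top'):
    d=cam(n);cv2.imwrite(f'pics/{n}0.png',d['img']);pickle.dump(d,open(n+'0.pkl','wb'))
    print(n,ray(d,(280,210)))
print(env.get_state())
E
```

```text
pics
scene (array([ 0.95674369, -0.73497177,  1.1828598 ]), array([-0.30858299,  0.52011121, -0.79654488]))
top (array([0.37913259, 0.01057943, 1.26708223]), array([ 0.14185284, -0.00144484, -0.98990675]))
{'t': 0.1, 'joint_positions': array([1.23001072e+00, 2.41339950e-01, 3.87406833e-03, 1.33519498e+00,
       7.47293469e-06, 1.57080791e+00]), 'qd': array([ 9.19361986e-04, -2.25060118e-03,  4.29869693e-03,  3.44173083e-06,
       -1.23690587e-04,  4.08171357e-04]), 'joint_efforts': array([-3.31285200e-04, -3.73138547e+01,  2.53010148e+01,  1.08511603e-02,
       -1.64476160e-05, -6.91050150e-07]), 'tool_pos': array([0.16693077, 0.47073665, 0.23850658]), 'tcp_rot': array([ 2.56509582e+00,  1.81194986e+00, -2.39811046e-03]), 'contact_force': array([ 0.07031801,  0.67885611, -0.00959384]), 'wrist_torque': array([-0.02988513, -0.01852092, -0.00365603]), 'gripper_width': 0.08533440052553251}
```

View pics/scene0.png

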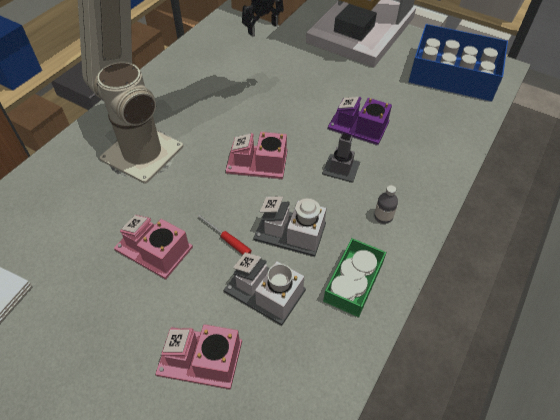

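View pics/top0.png

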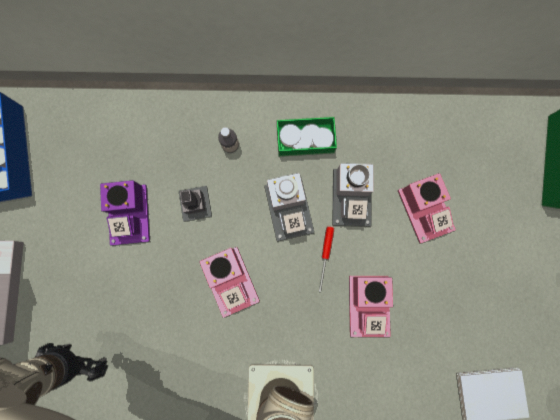

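The reader hangs in the dock at top (194,203) and scene (343,160). Dies: the grey one with the lidded tub is at top (290,205) and scene (292,222), and I choose that one. The grey one with the open tub is at top (353,195). The look-alikes are pink at top (229,282), (370,307) and (427,208), and purple at (125,212). Next is a close crop to check the choice.

```bash
python3 - <<'E'
from h import *
import pickle
t=pickle.load(open('top0.pkl','rb'))['img'];s=pickle.load(open('scene0.pkl','rb'))['img']
c=lambda im,u,v,w,h,k:cv2.resize(im[v:v+h,u:u+w],None,fx=k,fy=k,interpolation=cv2.INTER_CUBIC)
a=np.hstack([c(t,260,165,80,80,5)[:300*4//3],c(t,164,172,80,80,5)])[:, :800]
b=np.hstack([c(s,245,185,100,50,4),c(s,310,125,100,50,4)])
cv2.imwrite('pics/crop.png',np.vstack([a,b]))
E
```

```text
(no output)
```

View pics/crop.png

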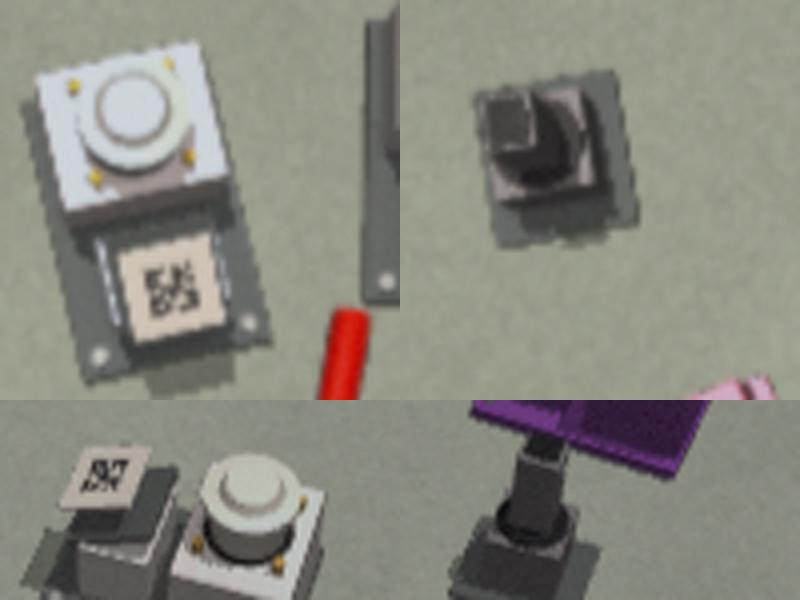

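```bash
python3 - <<'E'
from h import *
import pickle
d=pickle.load(open('top0.pkl','rb'));s=pickle.load(open('scene0.pkl','rb'))
T=lambda u,v:(260+u/5-.4,165+v/5-.4)
D=lambda u,v:(164+(u-400)/5-.4,172+v/5-.4)
def tri(a,b):
    o1,v1=a;o2,v2=b
    A=np.c_[v1,-v2];x=np.linalg.lstsq(A,o2-o1,rcond=None)[0];p,q=o1+v1*x[0],o2+v2*x[1];return (p+q)/2,np.linalg.norm(p-q)
nl,nr,fl=[onz(d,T(*p),.014) for p in[(88,382),(272,345),(22,103)]]
print('die',nl,nr,fl,np.linalg.norm(nl-nr),np.linalg.norm(nl-fl))
print('yaw',np.arctan2(*(fl-nl)[[1,0]]),np.arctan2(*(nl-nr)[[1,0]])-np.pi/2, 'centre',(fl+nr)/2)
S=lambda u,v:(245+u/4-.4,185+(v-400)/4-.4)
for p,q in [((118,257),(85,448)),((212,234),(152,447)),((224,322),(122,508)),((134,342),(60,505))]:
    print('plate',tri(ray(d,T(*p)),ray(s,S(*q))))
for p in [(485,92),(530,88),(538,148),(492,157)]: print('win',onz(d,D(*p),.142))
for p in [(475,92),(582,88),(605,185),(500,200)]: print('rim',onz(d,D(*p),.06))
for p in [(615,70),(638,225),(497,248)]: print('foot',onz(d,D(*p),.008))
print(env.get_state()['tool_pos'],R.from_rotvec(env.get_state()['tcp_rot']).as_matrix())
w=cam('wrist');print(w['tvec'],w['rvec'],w['camera_matrix'])
Rm=cv2.Rodrigues(np.array(w['rvec'],float))[0];T=R.from_rotvec(env.get_state()['tcp_rot']).as_matrix()
print('cam in tool', T.T@(-Rm.T@np.array(w['tvec']).ravel()-env.get_state()['tool_pos']),T.T@Rm.T)
E
```

```text
die [0.46239017 0.0160846  0.014     ] [ 0.48664431 -0.09700935  0.014     ] [0.63648648 0.05989744 0.014     ] 0.11566548164702359 0.17952462937249908
yaw 0.24653914260440654 0.21126012382948423 centre [ 0.5615654  -0.01855595  0.014     ]
plate (array([ 0.50854198, -0.01393239,  0.13026113]), np.float64(0.04273832452170363))
plate (array([ 0.54136004, -0.04407759,  0.17699364]), np.float64(0.022086973188363068))
plate (array([ 0.51014951, -0.05001495,  0.09636522]), np.float64(0.04286362449252199))
plate (array([ 0.47629229, -0.01803592,  0.04527801]), np.float64(0.021422983004659724))
win [0.59317142 0.28819411 0.142     ]
win [0.59580704 0.26313231 0.142     ]
win [0.56179304 0.25714254 0.142     ]
win [0.55635337 0.28252321 0.142     ]
rim [0.60868676 0.31442579 0.06      ]
rim [0.61203984 0.25031809 0.06      ]
rim [0.55326156 0.23416209 0.06      ]
rim [0.54336443 0.29634336 0.06      ]
foot [0.63387491 0.24041965 0.008     ]
foot [0.53591886 0.22231724 0.008     ]
foot [0.52036919 0.30909555 0.008     ]
[0.16693077 0.47073665 0.23850658] [[ 3.34237958e-01  9.42488509e-01 -6.30222828e-04]
 [ 9.42486876e-01 -3.34238552e-01 -1.75481391e-03]
 [-1.86453671e-03 -7.45132623e-06 -9.99998262e-01]]
[-0.50044112 -0.03749806  0.37878148] [-2.35780169 -1.66766179 -0.24797614] [[357.43990347   0.         274.93906901]
 [  0.         357.43990347 213.24902705]
 [  0.           0.           1.        ]]
cam in tool [ 0.00108399 -0.07553858 -0.1338978 ] [[ 9.99999404e-01  9.33954181e-04  5.65486926e-04]
 [-1.05856974e-03  9.56203069e-01  2.92702188e-01]
 [-2.67349902e-04 -2.92702612e-01  9.56203487e-01]]
```

move_arm(targets=[[[-5,50,0],[0,0,0],0],[[-5,50,0],[0,0,0],0],[[-5,50,0],[0,0,0],0],[[-5,50,0],[0,0,0],0],[[-5,50,0],[0,0,0],0]], newtons=60)

```text
t: 0.65
tool_pos: [0.3947, 0.3635, 0.2391]
tcp_rot: [-2.566, -1.813, 0.001]
contact_force: [0.3, 1.1, 0.1]
gripper_width: 0.0856
```

move_arm(targets=[[[-5,42,0],[0,0,0],0],[[-5,42,0],[0,0,0],0],[[-5,42,0],[0,0,0],0],[[-5,42,0],[0,0,0],0],[[0,0,0],[0,0,-0.13],0]])

```text
t: 1.15
tool_pos: [0.549, 0.2864, 0.2376]
tcp_rot: [2.444, 1.971, -0.001]
contact_force: [-1.0, 0.7, 0.0]
gripper_width: 0.0854
```

move_arm(targets=[[[0,0,0],[0,0,-0.13],0],[[0,0,0],[0,0,-0.13],0],[[0,0,0],[0,0,-0.13],0],[[0,0,0],[0,0,0],0],[[0,0,0],[0,0,0],0]])

```text
t: 1.65
tool_pos: [0.5448, 0.2896, 0.2389]
tcp_rot: [-2.017, -2.408, 0.001]
contact_force: [0.5, 0.4, -0.1]
gripper_width: 0.0853
```

```bash
python3 - <<'E'
from h import *
import pickle
s=env.get_state();print(s['t'],s['tool_pos'],s['tcp_rot'],s['joint_positions'])
w=cam('wrist');cv2.imwrite('pics/w1.png',w['img']);pickle.dump(w,open('w1.pkl','wb'))
print(proj(w,[[.577,.2735,.142],[.577,.2735,.06]]))
d=pickle.load(open('top0.pkl','rb'));sc=pickle.load(open('scene0.pkl','rb'))
T=lambda u,v:(260+u/5-.4,165+v/5-.4)
S=lambda u,v:(245+u/4-.4,185+(v-400)/4-.4)
def tri(a,b):
    o1,v1=a;o2,v2=b
    A=np.c_[v1,-v2];x=np.linalg.lstsq(A,o2-o1,rcond=None)[0];p,q=o1+v1*x[0],o2+v2*x[1];return (p+q)/2,np.linalg.norm(p-q)
for p,q in [((118,257),(152,447)),((212,234),(122,508)),((224,322),(60,505)),((134,342),(85,448))]:
    print('plate',tri(ray(d,T(*p)),ray(sc,S(*q))))
E
```

```text
1.65 [0.54476604 0.28958031 0.23890871] [-2.01681042e+00 -2.40840569e+00  1.11741909e-03] [ 4.88592746e-01  4.80608332e-01  3.51890493e-01  1.44283712e+00
 -2.22337465e-05  3.12068998e-01]
[[242.04531409 258.21506743]
 [249.84197954 221.52276675]]
plate (array([5.26989663e-01, 2.55206440e-04, 1.22305049e-01]), np.float64(0.002109362028548356))
plate (array([ 0.53897162, -0.05410354,  0.12381919]), np.float64(0.0020748857176688352))
plate (array([ 0.49240601, -0.06141949,  0.10280063]), np.float64(0.0013143721351268098))
plate (array([ 0.48016773, -0.01005851,  0.10173314]), np.float64(0.00091203608819945))
```

View pics/w1.png

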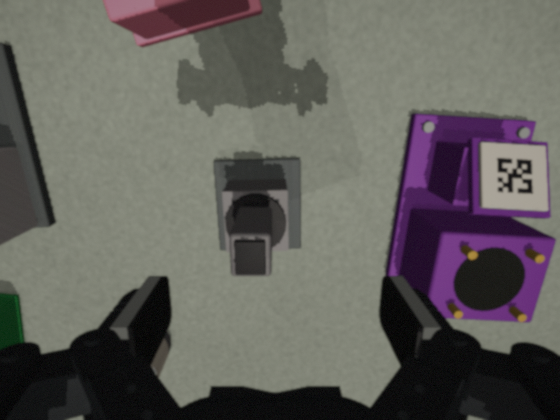

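The wrist view shows the reader's top at (250,255) with edges square to the image, and the dock foot corners at (215,160) and (299,158).

```bash
python3 - <<'E'
from h import *
import pickle
w=pickle.load(open('w1.pkl','rb'))
g=cv2.cvtColor(w['img'],cv2.COLOR_BGR2GRAY)
for p in [(232,236),(270,236),(270,275),(231,275),(251,255.5)]: print(onz(w,p,.142))
for p in [(215,160),(299,158),(301,247),(221,249)]: print('foot',onz(w,p,.008))
s=env.get_state();M=R.from_rotvec(s['tcp_rot']).as_matrix();print(np.arctan2(M[1,0],M[0,0]))
for c in [onz(w,(251,255.5),.142),[.577,.2735,.142]]:print('tool delta mm',1e3*M.T@(np.array([c[0],c[1],.094])-s['tool_pos']))
cv2.imwrite('pics/w1c.png',cv2.resize(w['img'][140:290,200:320],None,fx=4,fy=4,interpolation=cv2.INTER_CUBIC))
E
```

```text
[0.561756   0.26418673 0.142     ]
[0.55713402 0.28996217 0.142     ]
[0.58635994 0.29508486 0.142     ]
[0.59126941 0.26769952 0.142     ]
[0.57384491 0.27936823 0.142     ]
foot [0.53554181 0.22740329 0.008     ]
foot [0.51839443 0.31143792 0.008     ]
foot [0.61384057 0.33275291 0.008     ]
foot [0.63171711 0.24649283 0.008     ]
1.7477590533462644
tool delta mm [-15.18135738  26.87530106 145.02633016]
tool delta mm [-21.51336526  28.94807648 145.02636385]
```

View pics/w1c.png

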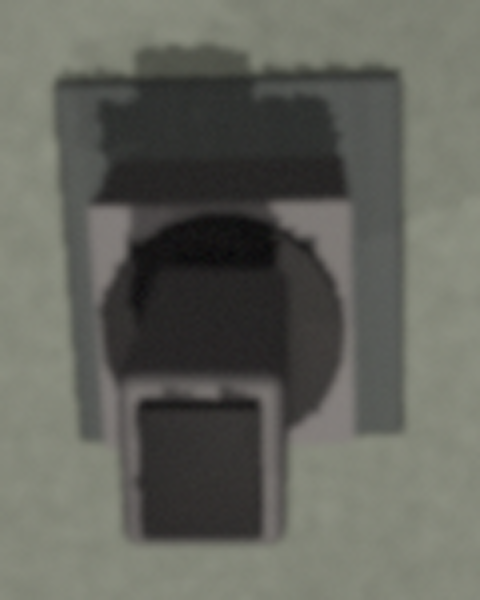

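move_arm(targets=[[[-8,14,0],[0,0,-0.02],0],[[-8,14,0],[0,0,0],0],[[0,0,40],[0,0,0],0],[[0,0,40],[0,0,0],0],[[0,0,30],[0,0,0],0]])

```text
t: 2.2
tool_pos: [0.5746, 0.2787, 0.1268]
tcp_rot: [-1.991, -2.429, 0.003]
contact_force: [-0.1, 0.3, 0.3]
gripper_width: 0.0853
```

move_arm(targets=[[[0,0,20],[0,0,0],0],[[0,0,15],[0,0,0],0],[[0,0,0],[0,0,0],0],[[0,0,0],[0,0,0],0],[[0,0,0],[0,0,0],0]])

```text
t: 2.7
tool_pos: [0.5763, 0.2797, 0.0957]
tcp_rot: [1.989, 2.43, 0.003]
contact_force: [0.9, -0.1, -0.5]
gripper_width: 0.0856
```

```bash
python3 - <<'E'
from h import *
s=env.get_state();print(s['tool_pos'],s['tcp_rot'],s['contact_force'])
w=cam('wrist');cv2.imwrite('pics/w2.png',w['img'])
E
```

```text
[0.57627215 0.27966429 0.09574445] [1.98949536 2.43003848 0.00349301] [ 0.92275525 -0.08407032 -0.53895412]
```

View pics/w2.png

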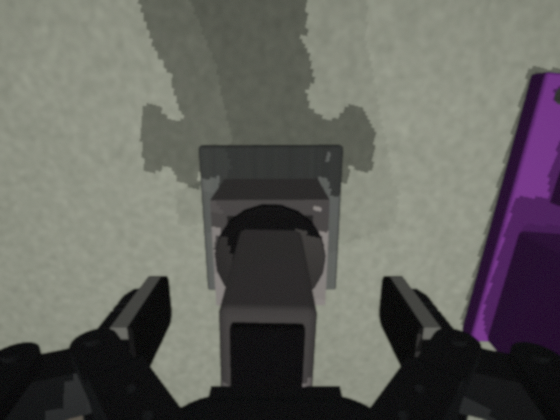

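The reader's top is centred at column 267 and the fingers at about 275, so it sits roughly 2.5 mm to the tool's -x. I'll correct that and close.

move_arm(targets=[[[-2.5,-1.5,0],[0,0,0],0],[[0,0,0],[0,0,0],120],[[0,0,0],[0,0,0],255],[[0,0,0],[0,0,0],255],[[0,0,0],[0,0,0],255]], newtons=60)

```text
t: 3.25
tool_pos: [0.5745, 0.2766, 0.0946]
tcp_rot: [-1.99, -2.431, -0.001]
contact_force: [-1.5, -1.9, 2.2]
gripper_width: 0.0296
```

move_arm(targets=[[[0,0,0],[0,0,0],255],[[0,0,0],[0,0,0],255],[[0,0,0],[0,0,0],255],[[0,0,0],[0,0,0],255],[[0,0,0],[0,0,0],255]])

```text
t: 3.75
tool_pos: [0.5745, 0.2767, 0.0945]
tcp_rot: [-1.989, -2.431, -0.001]
contact_force: [0.1, 0.8, 2.3]
gripper_width: 0.0298
```

```bash
python3 - <<'E'
from h import *
s=env.get_state();print(s)
E
```

```text
{'t': 3.75, 'joint_positions': array([4.48677404e-01, 6.00158676e-01, 1.68847636e-01, 1.13903155e+00,
       2.28113528e-04, 2.49341553e-01]), 'qd': array([-0.00160857, -0.00044482,  0.00204651,  0.00099869,  0.00129705,
       -0.00012878]), 'joint_efforts': array([-6.49048593e-01, -5.04337943e+01,  2.28971368e+01, -7.43980589e-02,
       -2.32674144e-01, -1.47679530e-02]), 'tool_pos': array([0.57453632, 0.2766709 , 0.09453173]), 'tcp_rot': array([-1.98936736e+00, -2.43144552e+00, -7.97382519e-04]), 'contact_force': array([0.06014844, 0.76015947, 2.25878819]), 'wrist_torque': array([0.15782034, 0.10528972, 0.00179684]), 'gripper_width': 0.02980403134944977}
```

move_arm(targets=[[[0,0,-15],[0,0,0],255],[[0,0,-25],[0,0,0],255],[[0,0,-30],[0,0,0],255],[[0,0,-40],[0,0,0],255],[[0,0,-45],[0,0,0],255]])

```text
t: 4.25
tool_pos: [0.5731, 0.2755, 0.2478]
tcp_rot: [-1.988, -2.429, 0.009]
contact_force: [1.6, -0.0, -3.0]
gripper_width: 0.0295
```

move_arm(targets=[[[0,0,-15],[0,0,0],255],[[0,0,0],[0,0,0],255],[[0,0,0],[0,0,0],255]])

```text
t: 4.55
tool_pos: [0.5739, 0.276, 0.2625]
tcp_rot: [-1.989, -2.43, 0.004]
contact_force: [-0.0, -0.0, -4.1]
gripper_width: 0.0295
```

```bash
cat > plan.py <<'E'
from h import *
C=np.array([.5096,-.0313,.1127]);yaw=.22;a=.42   # plate centre, die yaw, tilt
n=np.array([-np.sin(a)*np.cos(yaw),-np.sin(a)*np.sin(yaw),np.cos(a)])
xt=np.array([-np.sin(yaw),np.cos(yaw),0]);G=np.c_[xt,np.cross(-n,xt),-n]  # tool at press
L=.0845
def delta(gap,C=C):
    s=env.get_state();M=R.from_rotvec(s['tcp_rot']).as_matrix()
    tgt=C+n*(L+gap)
    return s,1e3*M.T@(tgt-s['tool_pos']),R.from_matrix(M.T@G).as_rotvec(),M
E
python3 - <<'E'
from plan import *
s,d,w,M=delta(.08);print(s['t'],s['tool_pos'],s['contact_force'],s['gripper_width'],d,w,C+n*(L+.08))
E
```

```text
4.55 [0.57392965 0.27604949 0.2624541 ] [-0.04387378 -0.02335697 -4.06979836] 0.029486200747755435 [-289.9676963  -190.89309233    0.30738761] [-0.42267928  0.00520245 -0.0204832 ] [ 0.44414012 -0.0459381   0.26290313]
```

move_arm(targets=[[[-41,-27,0],[0,0,0],255],[[-41,-27,0],[0,0,0],255],[[-41,-27,0],[0,0,0],255],[[-41,-27,0],[0,0,0],255],[[-41,-27,0],[0,0,0],255]])

```text
t: 5.05
tool_pos: [0.48, 0.047, 0.2612]
tcp_rot: [-1.987, -2.429, 0.007]
contact_force: [0.9, -0.8, -2.0]
gripper_width: 0.0297
```

move_arm(targets=[[[-42,-28,0],[0,0,-0.02],255],[[-42,-28,0],[0,0,0],255],[[0,0,0],[-0.12,0,0],255],[[0,0,0],[-0.12,0,0],255],[[0,0,0],[-0.12,0,0],255]])

```text
t: 5.55
tool_pos: [0.4439, -0.0445, 0.2614]
tcp_rot: [1.809, 2.253, 0.411]
contact_force: [-0.2, -0.0, -2.5]
gripper_width: 0.0297
```

move_arm(targets=[[[0,0,0],[-0.06,0,0],255],[[0,0,0],[0,0,0],255],[[0,0,0],[0,0,0],255],[[0,0,0],[0,0,0],255]])

```text
t: 5.95
tool_pos: [0.446, -0.044, 0.2637]
tcp_rot: [1.778, 2.218, 0.471]
contact_force: [0.1, 0.7, -2.1]
gripper_width: 0.0296
```

```bash
python3 - <<'E'
from plan import *
import pickle
s,d,w,M=delta(.08);print(s['t'],s['tool_pos'],s['contact_force'],s['gripper_width'],d,w,s['joint_positions'])
I={}
for k in('wrist','scene','top'): I[k]=cam(k)
pickle.dump(I,open('I2.pkl','wb'))
p=proj(I['wrist'],C);q=proj(I['scene'],C);print(p,q,proj(I['top'],C))
q=q[0].astype(int);c=cv2.resize(I['scene']['img'][q[1]-70:q[1]+35,q[0]-30:q[0]+30],None,fx=4,fy=4,interpolation=cv2.INTER_CUBIC)
print('crop org',q-[30,70])
o=np.zeros((420,800,3),np.uint8);o[:,:560]=I['wrist']['img'];o[:420,560:800]=c
cv2.imwrite('pics/w3.png',o)
E
```

```text
5.95 [ 0.44599675 -0.04401554  0.26369195] [ 0.12842967  0.66207536 -2.05009069] 0.02964092564472942 [-1.47234464 -2.35871319 -0.18490026] [-0.0021818  -0.0002818  -0.00057051] [-0.21040593 -0.16317007 -0.44096888  0.9096162   0.17038211 -0.39675174]
[[271.12460301 192.72498198]] [[270.64398458 203.75061453]] [[293.94229399 222.33124758]]
crop org [240 133]
```

View pics/w3.png

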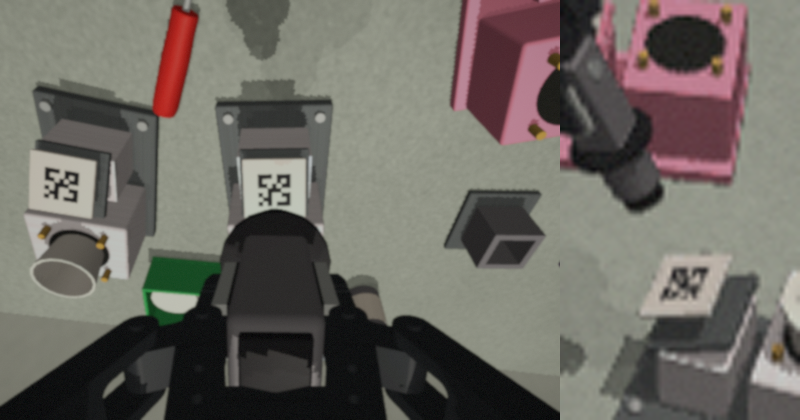

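The wrist view shows the white code plate spanning about (242..306, 157..217), with its code at (274,190). The scene crop shows the code at (685,282) and the nose tip at about (645,198). The choice is right (lidded-tub die). Next I refine the centre from the masks.

```bash
python3 - <<'E'
from plan import *
import pickle
I=pickle.load(open('I2.pkl','rb'))
s=env.get_state();M=R.from_rotvec(s['tcp_rot']).as_matrix()
tip=s['tool_pos']+M[:,2]*L
print('tip',tip,'proj scene',proj(I['scene'],tip),'seen ~',(240+85/4,133+198/4))
cs={}
for k,thr in(('wrist',150),('scene',135),('top',150)):
    im=I[k]['img'];p=proj(I[k],C)[0].astype(int);r={'wrist':48,'scene':22,'top':20}[k]
    x0,y0=p-r;sub=im[y0:p[1]+r,x0:p[0]+r].astype(int)
    m=((sub.min(2)>thr)).astype(np.uint8)
    m=cv2.morphologyEx(m,cv2.MORPH_CLOSE,np.ones((9,9)) if k=='wrist' else np.ones((5,5)))
    nn,lab,st,ce=cv2.connectedComponentsWithStats(m)
    i=1+np.argmin([np.linalg.norm(c-r) for c in ce[1:]])
    ct=cv2.findContours((lab==i).astype(np.uint8),0,2)[0][0]
    b=cv2.minAreaRect(ct);cn=cv2.approxPolyDP(cv2.convexHull(ct),4,True).reshape(-1,2)+[x0,y0]
    print(k,st[i],ce[i]+[x0,y0],(b[0][0]+x0,b[0][1]+y0),b[1],b[2],cn.tolist())
E
```

```text
tip [ 0.47993968 -0.03639034  0.18693347] proj scene [[259.70573594 182.80291252]] seen ~ (261.25, 182.5)
wrist [  14   12   75   61 3431] [274.40775284 183.96823084] (np.float64(274.35487365722656), np.float64(186.05062866210938)) (59.105411529541016, 74.09008026123047) 89.20427703857422 [[311, 157], [304, 215], [245, 216], [238, 157]]
scene [   0    0   44   33 1127] [269.73469388 195.05057675] (np.float64(269.5), np.float64(197.0)) (32.0, 43.0) 90.0 [[291, 181], [291, 210], [286, 213], [254, 209], [248, 200], [248, 181]]
top [  7  10  26  21 255] [291.05098039 220.18431373] (np.float64(292.84117317199707), np.float64(221.03529357910156)) (19.30681037902832, 23.32002830505371) 77.47119140625 [[301, 212], [303, 225], [283, 229], [280, 214]]
```

```bash
python3 - <<'E'
from plan import *
import pickle
from scipy.optimize import least_squares
I=pickle.load(open('I2.pkl','rb'))
ob={'wrist':(274,187.5),'scene':(270.8,203.8),'top':(294,222.3)}
f=lambda P:np.concatenate([(proj(I[k],P)[0]-v)*(.5 if k=='wrist' else 1) for k,v in ob.items()])
r=least_squares(f,C);print(r.x,r.fun.reshape(-1,2))
P=r.x;U=cv2.Rodrigues(np.array(I['wrist']['rvec'],float))[0]
# wrist ray cut with plate plane of C
o,v=ray(I['wrist'],ob['wrist']);print('wrist/plane',o+v*(n@(P-o))/(n@v))
# mount consistency: die-frame
# yaw from wrist: plate top edge, on the plane
q=[o+ray(I['wrist'],e)[1]*(n@(P-o))/(n@ray(I['wrist'],e)[1]) for e in[(242.5,157.5),(306,158.5)]]
e=q[1]-q[0];print('edge len,yaw',np.linalg.norm(e),np.arctan2(-e[0],e[1]))
# foot corners near in wrist, z=.014
q=[onz(I['wrist'],e,.014) for e in[(217,102.5),(331,100)]];e=q[1]-q[0];print('foot edge',np.linalg.norm(e),np.arctan2(-e[0],e[1]),q)
s,d,w,M=delta(.02,P);print(d,w,s['contact_force'])
E
```

```text
[ 0.50834139 -0.02951453  0.10755135] [[-0.25735375  0.41163425]
 [-0.18822506  0.48252463]
 [-0.75196192  0.66148689]]
wrist/plane [ 0.50759309 -0.0292239   0.10725355]
edge len,yaw 0.053729901636060874 0.20559046911341852
foot edge 0.11353690068304131 0.24296544444763188 [array([ 0.4850435 , -0.09259391,  0.014     ]), array([0.45772856, 0.01760828, 0.014     ])]
[ 0.51626853 -5.71269415 64.40313053] [-0.00109753 -0.00025486 -0.00014715] [ 0.80014609 -0.11013104 -3.18728667]
```

move_arm(targets=[[[0.5,-5.5,20],[0,0,0],255],[[0,0,25],[0,0,0],255],[[0,0,21],[0,0,0],255],[[0,0,0],[0,0,0],255],[[0,0,0],[0,0,0],255]])

```text
t: 6.6
tool_pos: [0.467, -0.0386, 0.2016]
tcp_rot: [1.778, 2.218, 0.472]
contact_force: [-0.8, -0.4, -2.9]
gripper_width: 0.0293
```

```bash
cat > st.py <<'E'
from plan import *
P=np.array([.5083,-.0295,.1075])
s,d,w,M=delta(0,P);print(s['t'],s['tool_pos'],d,w,'F along n',n@s['contact_force'],s['contact_force'],s['wrist_torque'],s['gripper_width'])
E
python3 st.py; python3 - <<'E'
from plan import *
d=cam('scene');q=(255,150)
a=cv2.resize(d['img'][150:225,220:320],None,fx=5,fy=5,interpolation=cv2.INTER_CUBIC)
d=cam('top');b=cv2.resize(d['img'][185:260,260:320],None,fx=5,fy=5,interpolation=cv2.INTER_CUBIC)
cv2.imwrite('pics/s4.png',np.hstack([a,b]))
E
```

```text
6.6 [ 0.46701003 -0.03864146  0.20162425] [-0.09811945  0.26240981 18.68746294] [-0.00151168 -0.00046225 -0.00036385] F along n -2.333116048073701 [-0.75522574 -0.44915516 -2.92809711] [-0.16893285  0.61937749 -0.01571461] 0.0293211717650253
```

View pics/s4.png

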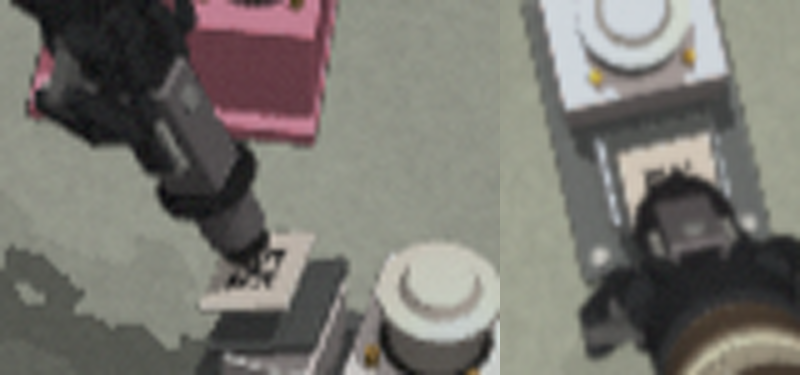

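The nose is above the plate and lined up with the code. I'll come in slowly.

move_arm(targets=[[[0,0,3],[0,0,0],255],[[0,0,3],[0,0,0],255],[[0,0,2],[0,0,0],255],[[0,0,0],[0,0,0],255],[[0,0,0],[0,0,0],255]])

```text
t: 7.2
tool_pos: [0.4701, -0.0382, 0.1945]
tcp_rot: [1.777, 2.217, 0.472]
contact_force: [0.2, -0.2, -2.9]
gripper_width: 0.0293
```

```bash
python3 st.py
```

```text
7.2 [ 0.47006775 -0.03817397  0.19448347] [ 0.12517415  0.32892616 10.90928221] [-9.16188643e-05  3.13297205e-04 -7.89567791e-04] F along n -2.6583391753976184 [ 0.17503321 -0.24896675 -2.85935147] [-0.16881686  0.65311314 -0.02249449] 0.029342305284217815
```

move_arm(targets=[[[0,0,2],[0,0,0],255],[[0,0,2],[0,0,0],255],[[0,0,0],[0,0,0],255],[[0,0,0],[0,0,0],255]])

```text
t: 7.6
tool_pos: [0.4717, -0.0378, 0.1907]
tcp_rot: [1.777, 2.217, 0.472]
contact_force: [-1.1, 0.1, -2.1]
gripper_width: 0.0292
```

move_arm(targets=[[[0,0,2],[0,0,0],255],[[0,0,0],[0,0,0],255],[[0,0,0],[0,0,0],255]])

```text
t: 7.9
tool_pos: [0.4725, -0.0376, 0.1889]
tcp_rot: [1.777, 2.217, 0.472]
contact_force: [1.2, 0.3, -2.5]
gripper_width: 0.0294
```

```bash
python3 st.py
```

```text
7.9 [ 0.47248464 -0.03762214  0.18891449] [0.11195092 0.33617561 4.81340855] [-0.00021393  0.00027072 -0.00074402] F along n -2.747423534655891 [ 1.19480211  0.34180599 -2.45491675] [-0.16215418  0.69994058 -0.00298677] 0.029415740030883892
```

move_arm(targets=[[[0,0,2],[0,0,0],255],[[0,0,0],[0,0,0],255],[[0,0,0],[0,0,0],255]])

```text
t: 8.2
tool_pos: [0.4733, -0.0374, 0.1871]
tcp_rot: [1.777, 2.217, 0.472]
contact_force: [-0.3, -1.0, -3.4]
gripper_width: 0.0297
```

```bash
python3 st.py
```

```text
8.2 [ 0.47325424 -0.03742544  0.18706609] [0.08731679 0.364594   2.80189329] [-0.00024993  0.00023424 -0.00072194] F along n -2.891345352344288 [-0.34745993 -0.97454793 -3.412955  ] [-0.13277323  0.6316707  -0.00417673] 0.02974674159175259
```

move_arm(targets=[[[0,0,2],[0,0,0],255],[[0,0,0],[0,0,0],255],[[0,0,0],[0,0,0],255]])

```text
t: 8.5
tool_pos: [0.4742, -0.0373, 0.1856]
tcp_rot: [1.777, 2.216, 0.473]
contact_force: [-2.3, -0.3, -0.6]
gripper_width: 0.0293
```

```bash
python3 st.py
```

```text
8.5 [ 0.47422848 -0.03725864  0.18555534] [0.13666244 0.07823572 1.02000983] [ 0.00029291  0.00037882 -0.00063152] F along n 0.38415032621878553 [-2.26870587 -0.30139198 -0.5973796 ] [-0.1621953   0.74104027 -0.01432062] 0.029315080509749108
```

Contact came at about 3 mm short of the nominal depth, and the nose is now about 2 mm in.

move_arm(targets=[[[0,0,1.5],[0,0,0],255],[[0,0,1.5],[0,0,0],255],[[0,0,0],[0,0,0],255],[[0,0,0],[0,0,0],255]])

```text
t: 8.9
tool_pos: [0.4754, -0.037, 0.1828]
tcp_rot: [1.777, 2.216, 0.473]
contact_force: [-3.0, -0.3, 1.8]
gripper_width: 0.0294
```

```bash
python3 st.py; python3 - <<'E'
from plan import *
d=cam('scene');a=cv2.resize(d['img'][150:225,220:320],None,fx=5,fy=5,interpolation=cv2.INTER_CUBIC)
w=cam('wrist');b=cv2.resize(w['img'][130:205,225:345],None,fx=5,fy=5,interpolation=cv2.INTER_CUBIC)[:, :300]
cv2.imwrite('pics/s5.png',np.hstack([a,cv2.resize(w['img'][90:390,130:430],(300,375))[:375]]))
print([env.get_state()['contact_force']@n])
E
```

```text
8.9 [ 0.47542227 -0.03704005  0.1828428 ] [ 0.18255572  0.07791741 -1.95131516] [ 0.00034976  0.00047079 -0.00072199] F along n 2.8358577808044867 [-3.02053252 -0.29077574  1.7610719 ] [-0.0382524   0.82422569  0.07801945] 0.029417675604177487
[np.float64(3.0237119709414313)]
```

View pics/s5.png

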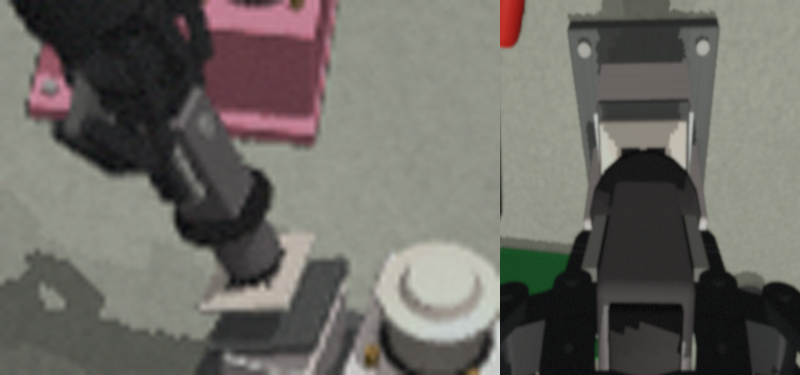

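The nose is square on the plate and near its middle in both views. The net force is about 5.5 N, so it's roughly 4.5 to 4.8 mm in. I'll hold here.

move_arm(targets=[[[0,0,0],[0,0,0],255],[[0,0,0],[0,0,0],255],[[0,0,0],[0,0,0],255],[[0,0,0],[0,0,0],255],[[0,0,0],[0,0,0],255]])

```text
t: 9.5
tool_pos: [0.4755, -0.037, 0.1827]
tcp_rot: [1.777, 2.216, 0.473]
contact_force: [-2.5, -0.4, 1.9]
gripper_width: 0.0294
```

move_arm(targets=[[[0,0,0],[0,0,0],255],[[0,0,0],[0,0,0],255],[[0,0,0],[0,0,0],255],[[0,0,0],[0,0,0],255],[[0,0,0],[0,0,0],255]])

```text
t: 10.0
tool_pos: [0.4754, -0.037, 0.1827]
tcp_rot: [1.777, 2.216, 0.473]
contact_force: [-1.8, -0.7, 1.5]
gripper_width: 0.0293
```

move_arm(targets=[[[0,0,0],[0,0,0],255],[[0,0,0],[0,0,0],255],[[0,0,0],[0,0,0],255],[[0,0,0],[0,0,0],255],[[0,0,0],[0,0,0],255]])

```text
t: 10.5
tool_pos: [0.4754, -0.0371, 0.1827]
tcp_rot: [1.777, 2.216, 0.473]
contact_force: [-1.7, -0.6, 2.1]
gripper_width: 0.0294
```

move_arm(targets=[[[0,0,0],[0,0,0],255],[[0,0,0],[0,0,0],255],[[0,0,0],[0,0,0],255],[[0,0,0],[0,0,0],255],[[0,0,0],[0,0,0],255]])

```text
t: 11.0
tool_pos: [0.4754, -0.037, 0.1827]
tcp_rot: [1.777, 2.216, 0.473]
contact_force: [-1.8, -1.2, 2.0]
gripper_width: 0.0296
```

move_arm(targets=[[[0,0,0],[0,0,0],255],[[0,0,0],[0,0,0],255],[[0,0,0],[0,0,0],255],[[0,0,0],[0,0,0],255],[[0,0,0],[0,0,0],255]])

```text
t: 11.5
tool_pos: [0.4754, -0.037, 0.1827]
tcp_rot: [1.777, 2.216, 0.473]
contact_force: [-1.7, -1.6, 1.7]
gripper_width: 0.0297
```

move_arm(targets=[[[0,0,0],[0,0,0],255],[[0,0,0],[0,0,0],255],[[0,0,0],[0,0,0],255],[[0,0,0],[0,0,0],255],[[0,0,0],[0,0,0],255]])

```text
t: 12.0
tool_pos: [0.4754, -0.037, 0.1827]
tcp_rot: [1.777, 2.217, 0.473]
contact_force: [-1.3, -0.6, 2.0]
gripper_width: 0.0291
```

```bash
python3 st.py
```

```text
12.0 [ 0.47537176 -0.03700383  0.18266865] [ 0.13643783  0.18627814 -2.09342573] [ 9.81736824e-05  3.54444259e-04 -6.96402585e-04] F along n 2.4442424604241255 [-1.32623077 -0.62075525  2.03841493] [-0.24964989  0.39146479 -0.02688289] 0.029099566613725137
```

Held for more than 3 s at steady force. I'll back off along the normal, un-tilt and return.

move_arm(targets=[[[0,0,-10],[0,0,0],255],[[0,0,-20],[0,0,0],255],[[0,0,-25],[0,0,0],255],[[0,0,-30],[0,0,0],255],[[0,0,0],[0,0,0],255]])

```text
t: 12.5
tool_pos: [0.442, -0.045, 0.2638]
tcp_rot: [1.774, 2.212, 0.475]
contact_force: [1.2, 0.3, -1.9]
gripper_width: 0.0293
```

move_arm(targets=[[[0,0,0],[0.12,0,0],255],[[0,0,0],[0.12,0,0],255],[[0,0,0],[0.12,0,0],255],[[0,0,0],[0.06,0,0],255],[[0,0,0],[0,0,0.02],255]])

```text
t: 13.0
tool_pos: [0.4426, -0.0438, 0.2582]
tcp_rot: [-1.987, -2.429, 0.003]
contact_force: [0.4, 0.3, -3.4]
gripper_width: 0.0295
```

```bash
cat > back.py <<'E'
from h import *
s=env.get_state();M=R.from_rotvec(s['tcp_rot']).as_matrix()
G=R.from_rotvec([-1.98936736e+00,-2.43144552e+00,-7.97382519e-04]).as_matrix()
print(s['t'],s['tool_pos'],'shift',1e3*M.T@(np.array([.5745,.2767,.0945])-s['tool_pos']),'turn',R.from_matrix(M.T@G).as_rotvec(),s['contact_force'],s['gripper_width'])
E
python3 back.py
```

```text
13.0 [ 0.44260216 -0.04384979  0.25818044] shift [287.7742608  193.43731804 163.42726891] turn [-0.0039793  -0.00119929  0.00030614] [ 0.40451726  0.28836564 -3.36927675] 0.029479443152140617
```

move_arm(targets=[[[41,27.5,0],[0,0,0],255],[[41,27.5,0],[0,0,0],255],[[41,27.5,0],[0,0,0],255],[[41,27.5,0],[0,0,0],255],[[41,27.5,0],[0,0,0],255]])

```text
t: 13.5
tool_pos: [0.5355, 0.1851, 0.2595]
tcp_rot: [-1.991, -2.43, -0.001]
contact_force: [1.5, -0.2, -2.2]
gripper_width: 0.0295
```

move_arm(targets=[[[41,28,0],[0,0,0],255],[[41,27.5,0],[-0.002,0,0],255],[[0,0,20],[0,0,0],255],[[0,0,0],[0,0,0],255],[[0,0,0],[0,0,0],255]])

```text
t: 14.0
tool_pos: [0.5727, 0.274, 0.2391]
tcp_rot: [-1.99, -2.43, 0.002]
contact_force: [-0.2, -0.1, -1.6]
gripper_width: 0.0295
```

```bash
python3 back.py; python3 - <<'E'
from h import *
s=cam('scene');w=cam('wrist')
a=cv2.resize(s['img'][90:190,300:390],(400,444),interpolation=cv2.INTER_CUBIC)
o=np.zeros((444,800,3),np.uint8);o[:,:400]=a;o[:420,400:]=w['img'][:,80:480];cv2.imwrite('pics/s6.png',o)
E
```

```text
14.0 [0.57268023 0.27397337 0.23906642] shift [  2.42049223   2.50199452 144.56167673] turn [-0.00163251  0.00106571 -0.00095508] [-0.18326602 -0.05178056 -1.63481163] 0.029526483529620652
```

View pics/s6.png

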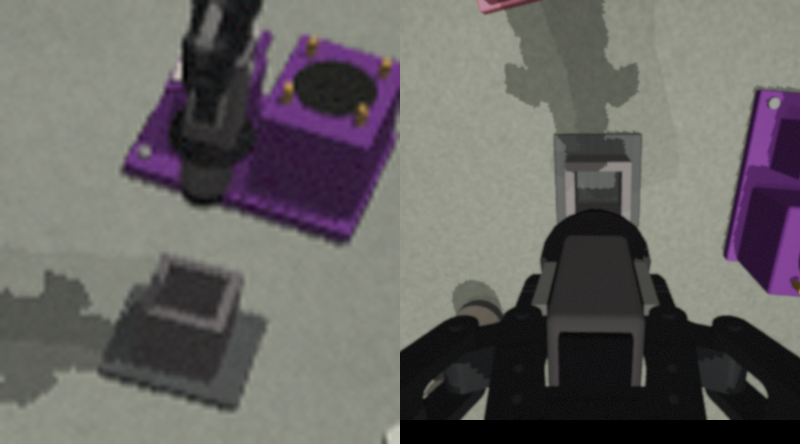

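The reader hangs straight in the gripper over the dock. I'll correct by 2.4 and 2.5 mm and lower it.

move_arm(targets=[[[2.4,2.5,10],[-0.001,0.001,0],255],[[0,0,30],[0,0,0],255],[[0,0,25],[0,0,0],255],[[0,0,20],[0,0,0],255],[[0,0,0],[0,0,0],255]])

```text
t: 14.6
tool_pos: [0.574, 0.2762, 0.1518]
tcp_rot: [-1.99, -2.429, 0.005]
contact_force: [-0.8, -0.3, -2.8]
gripper_width: 0.0292
```

```bash
python3 back.py
```

```text
14.6 [0.57402513 0.27624844 0.15184224] shift [ 0.37736927  0.74524552 57.3398951 ] turn [-0.00371116  0.00082079 -0.00128112] [-0.80414693 -0.29432294 -2.81926997] 0.02916180578849584
```

move_arm(targets=[[[0,0,15],[0,0,0],255],[[0,0,15],[0,0,0],255],[[0,0,12],[0,0,0],255],[[0,0,8],[0,0,0],255],[[0,0,0],[0,0,0],255]])

```text
t: 15.1
tool_pos: [0.5757, 0.2776, 0.1044]
tcp_rot: [1.99, 2.431, 0.002]
contact_force: [0.5, 0.3, -3.4]
gripper_width: 0.0296
```

```bash
python3 back.py
```

```text
15.1 [0.57573371 0.27760388 0.10444107] shift [-0.64854896 -1.40117463  9.93881468] turn [ 0.00094242 -0.0002984  -0.00042111] [ 0.51815516  0.26484998 -3.40227632] 0.029563447649978557
```

move_arm(targets=[[[0,-0.5,4],[0,0,0],255],[[0,0,3],[0,0,0],255],[[0,0,1.5],[0,0,0],255],[[0,0,0],[0,0,0],255],[[0,0,0],[0,0,0],255]])

```text
t: 15.6
tool_pos: [0.5759, 0.278, 0.097]
tcp_rot: [1.989, 2.43, 0.005]
contact_force: [-0.2, 0.1, -3.9]
gripper_width: 0.0293
```

```bash
python3 back.py
```

```text
15.6 [0.57592183 0.27803658 0.09695593] shift [-1.0313718  -1.66653375  2.44920152] turn [ 0.00300186 -0.00073619 -0.00011205] [-0.1760484   0.058059   -3.85664384] 0.02931474340111845
```

move_arm(targets=[[[0,0,1.2],[0,0,0],255],[[0,0,0],[0,0,0],255],[[0,0,0],[0,0,0],255]])

```text
t: 15.9
tool_pos: [0.5758, 0.2779, 0.0955]
tcp_rot: [1.989, 2.43, 0.005]
contact_force: [0.0, -0.1, -2.6]
gripper_width: 0.0292
```

move_arm(targets=[[[0,0,1],[0,0,0],255],[[0,0,0],[0,0,0],255],[[0,0,0],[0,0,0],255]])

```text
t: 16.2
tool_pos: [0.5759, 0.278, 0.0946]
tcp_rot: [1.989, 2.43, 0.005]
contact_force: [0.1, -0.4, -2.9]
gripper_width: 0.0296
```

move_arm(targets=[[[0,0,0.7],[0,0,0],255],[[0,0,0],[0,0,0],255],[[0,0,0],[0,0,0],255]])

```text
t: 16.5
tool_pos: [0.576, 0.2781, 0.0946]
tcp_rot: [1.989, 2.43, 0.006]
contact_force: [-1.3, 0.3, 2.1]
gripper_width: 0.0295
```

The collar is seated on the rim: the force rose by about 5 N at the original height. Releasing.

move_arm(targets=[[[0,0,0],[0,0,0],120],[[0,0,0],[0,0,0],60],[[0,0,0],[0,0,0],0],[[0,0,0],[0,0,0],0],[[0,0,0],[0,0,0],0]])

```text
t: 17.0
tool_pos: [0.5758, 0.2779, 0.0938]
tcp_rot: [1.989, 2.43, 0.005]
contact_force: [0.0, -0.8, 0.4]
gripper_width: 0.0852
```

move_arm(targets=[[[0,0,0],[0,0,0],0],[[0,0,-15],[0,0,0],0],[[0,0,-30],[0,0,0],0],[[0,0,-40],[0,0,0],0],[[0,0,-50],[0,0,0],0]])

```text
t: 17.5
tool_pos: [0.5742, 0.2772, 0.2281]
tcp_rot: [-1.989, -2.431, 0.002]
contact_force: [0.6, 0.2, -0.2]
gripper_width: 0.0857
```

move_arm(targets=[[[0,-40,-10],[0,0,0],0],[[0,-40,0],[0,0,0],0],[[0,-20,0],[0,0,0],0],[[0,0,0],[0,0,0],0],[[0,0,0],[0,0,0],0]])

```text
t: 18.0
tool_pos: [0.4778, 0.2582, 0.2391]
tcp_rot: [1.988, 2.43, 0.007]
contact_force: [0.0, -0.1, 0.1]
gripper_width: 0.0849
```

```bash
python3 back.py; python3 - <<'E'
from h import *
import pickle
s=cam('scene');w=cam('wrist');t=cam('top');s0=pickle.load(open('scene0.pkl','rb'));t0=pickle.load(open('top0.pkl','rb'))
a=cv2.resize(np.hstack([s0['img'][110:190,310:375],s['img'][110:190,310:375]]),(400,246),interpolation=cv2.INTER_CUBIC)
b=cv2.resize(np.hstack([t0['img'][172:232,164:229],t['img'][172:232,164:229]]),(400,185),interpolation=cv2.INTER_CUBIC)
o=np.zeros((431,800,3),np.uint8);o[:246,:400]=a;o[246:,:400]=b;o[:420,400:]=w['img'][:,80:480];cv2.imwrite('pics/s7.png',o)
for nm,A,B in(('scene',s0,s),('top',t0,t)):
    m=(cv2.absdiff(A['img'],B['img']).max(2)>40).astype(np.uint8);n,l,st,ce=cv2.connectedComponentsWithStats(m)
    print(nm,[x.tolist() for x in st[1:] if x[4]>8])
E
```

```text
18.0 [0.47778568 0.25818808 0.23909875] shift [ -1.21302135  97.7882404  145.05564054] turn [ 0.00428754 -0.00098144  0.00017164] [ 0.02117449 -0.05187653  0.07246131] 0.08489063440271598
scene [[92, 0, 8, 3, 16], [101, 0, 15, 9, 91], [131, 0, 28, 20, 277], [242, 0, 41, 37, 702], [309, 0, 1, 11, 11], [337, 5, 4, 13, 23], [317, 13, 17, 12, 71], [80, 14, 35, 41, 607], [308, 14, 1, 10, 10], [307, 28, 27, 13, 193], [145, 39, 5, 6, 9], [304, 39, 31, 74, 1335], [121, 55, 37, 43, 571], [103, 65, 5, 4, 9], [94, 75, 4, 9, 16], [147, 75, 110, 48, 1968], [92, 77, 1, 10, 10], [99, 91, 31, 34, 564], [126, 96, 15, 27, 165], [77, 106, 32, 44, 777], [137, 117, 4, 6, 10], [258, 132, 29, 22, 185], [155, 134, 98, 30, 1671], [286, 142, 8, 16, 60], [97, 161, 15, 9, 80]]
top [[79, 165, 228, 255, 26069], [113, 222, 12, 10, 94], [0, 343, 108, 77, 3593], [21, 362, 13, 6, 28], [307, 396, 11, 11, 56], [308, 405, 14, 15, 89], [302, 414, 8, 6, 26]]
```

View pics/s7.png

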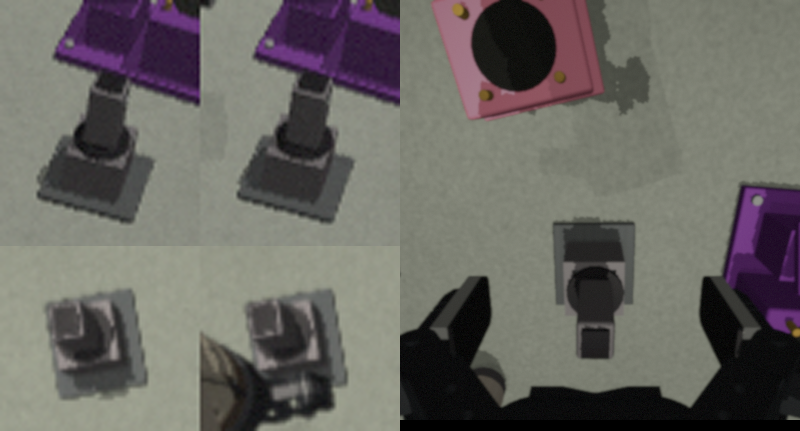

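The reader is back in the dock, upright and seated as in the first pictures, and the gripper is clear. The only changes in the images are the arm and its shadow.

```bash
python3 -c "
from bench import env
print(env.hand_in())"
```

```text
the job is handed in; nothing more can be done
None
```

I read the code on the die with the lidded tub, hung the reader back in its dock and handed the job in at about 18 s, well under the 64 s limit.

- **Press:** the nose was square on the sloped plate and held still for about 3 s. The net force of about 5 N and the 4.8 mm travelled since contact put it a little under to about half-way in, and it did not bottom out. It looked centred in the scene and wrist views to within a few millimetres; I had no finer measurement.
- **Return:** the collar touched the rim at the same height as before the grasp. After release, the scene and wrist pictures show the reader upright and fully down, as at the start.
- **Surroundings:** comparing before-and-after scene pictures showed changes only from the arm and its shadow, so the tubs, bottle, screwdriver, bin and other die appear untouched. The arm blocked part of the top view, so that check covers less there.
- **Disagreement:** the first plate height, found from two cameras, differed by about 5 mm from the later three-view one. I set the final depth by contact force instead; the nose touched about 3 mm before the later estimate, which lies between the two.

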